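# Mount a keyed lap wheel on the free spindle of the polisher

## Task

Take the lap wheel with the tan felt disc and bare aluminium grip out of the wooden stand and mount it on the polisher's open hub, the one that is not closed by the red cap: put its shaft into the bore, turn it until the key slips into the keyway, and push it fully home against the spring ejector until the wheel sits flat on the hub. The ejector would lift it again, so do not let go: finish while still holding the wheel pressed fully home. Leave the other wheel and everything else on the bench where it is.

Things in the scene. Friction and masses are not known exactly. Their poses are not given: they have to be found in the camera images.
- arbor: The arbor to mount (tan felt wheel, bare aluminium grip), standing upright in the stand, its wheel lying on the stand's top. Origin: centre of the wheel's UNDERSIDE, z up along the shaft. Wheel 50 mm diameter, 12 mm thick (z 0 to 12), shaft below, grip block above. An orange mark on the wheel's top rim is right above the shaft's key, on the +x side. Mass 175 to 350 g.
- arbor_grip (a point): Middle of the arbor's grip block, 29 mm above arbor's origin: block 34 mm along x, 22 mm across its two flats (they face +y and -y of the arbor), from 12 to 46 mm above the origin. Same axes.
- arbor_tip (a point): Centre of the arbor's shaft tip, 32 mm below arbor's origin, same axes. Round steel shaft 17.6 mm diameter, last 4 mm tapered to 13 mm. On its +x side a key, 6 mm wide, reaches to 14 mm from the axis, from 10 to 28 mm above the tip, its lowest 3 mm tapered to 3 mm wide: the last 10 mm of shaft are plain and enter the bore before the key.
- spare: Spare arbor, to be left alone: same shape and axes, but dark blue wheel and black grip, in the stand's other hole.
- stand: Wooden stand block fixed to the bench, 80 (x) by 200 (y) by 50 mm high, origin at the centre of its underside. Two blind holes, 33 mm diameter, 40 mm deep, at y = -50 and +50 mm; which arbor is in which varies.
- hub_left_mouth (a point): Left hub of the polisher (the robot's left, +y on the machine): upright steel hub, 48 mm across. Point: centre of its mouth in the flat top face, 100 mm above the table; z up, +x along its keyway. Bore 20 mm diameter; keyway 8 mm wide, out to 15.5 mm from the axis, full depth, open at the top, orange mark on the top face at its outer end. Braked: turns only under about 0.8 N m.
- hub_right_mouth (a point): Right hub of the polisher (the robot's right, -y on the machine): upright steel hub, 48 mm across. Point: centre of its mouth in the flat top face, 100 mm above the table; z up, +x along its keyway. Bore 20 mm diameter; keyway 8 mm wide, out to 15.5 mm from the axis, full depth, open at the top, orange mark on the top face at its outer end. Braked: turns only under about 0.8 N m.
- ejector_left_top (a point): Spring ejector (brass disc) of the left hub; point: its top's centre, 24 mm below the mouth at rest. It meets the shaft's tip with 6 N and pushes up with about 12.5 N when the arbor is fully home, 8 mm further down, the wheel's underside on the hub's top face. Let go, it lifts the arbor 8 mm.
- ejector_right_top (a point): Spring ejector (brass disc) of the right hub; point: its top's centre, 24 mm below the mouth at rest. It meets the shaft's tip with 6 N and pushes up with about 12.5 N when the arbor is fully home, 8 mm further down, the wheel's underside on the hub's top face. Let go, it lifts the arbor 8 mm.
- cap: Red plastic cap screwed tight over one of the two hubs, centred on it (which hub varies): 56 mm diameter, 18 mm high, plus a 24 mm wide, 6 mm high button; origin at the centre of its underside, level with the hub's mouth. It cannot be moved.
- collar: Brass ring, 62 mm outer diameter, 10 mm high, fixed round the open hub, just below its mouth (top 4 mm below the mouth). Origin at the centre of its underside.
- polisher: Green twin-spindle polisher housing fixed to the bench, 170 (x) by 320 (y) by 55 mm high, origin at the centre of its underside; the hubs stand on it at y = +85 and -85 mm.
- charcoal: Black charcoal block, 60 by 90 by 30 mm, bystander. Origin at the centre of its underside.
- pick: Brass-handled soldering pick lying down, 160 mm long, 10 mm thick, along its x, bystander. Origin under its middle.
- jar: Amber jar with black lid, 50 mm diameter, 50 mm high, bystander. Origin at the centre of its underside.
- tweezers: Steel tweezers lying down, 150 mm long along their x, 6 mm thick, bystander. Origin under their middle.
- bracelet: Brass ring lying flat, 64 mm diameter, 10 mm high, bystander. Origin at the centre of its underside.
- hammer: Small hammer lying down, 180 mm long along its x (head at +x), bystander. Origin under its handle, near the middle.
Mind the look-alikes: they are no part of the job. What is shaped like the arbor but green or pink is not meant. Leave any turquoise look-alike of the stand alone.

How it is judged:
By the outcome, as a careful person would: the job done as asked, in the order asked, and still so for the second after the job is handed in, while the arm keeps its last pose, push and grip.
It also fails if it takes over 35 s, if anything falls off the work surface, if the arm or the gripper's body presses on something with over 40 N, if the wrist force passes 120 N, or if a joint passes its speed limit or range.

## Robot

A 6-joint arm with a two-finger parallel gripper is mounted at the origin on the work surface. World frame = base frame: x ahead of the robot, y to its left, z up, the work surface at z = 0. Lengths are in mm, angles in rad, forces in N, time in s.
With the tool pointing down it reaches from about 350 to 975 mm from the base axis. Payload 7.1 kg.
Tool frame: the origin (TCP) lies between the finger pads; the fingertips stand 8 mm ahead of it and the grasp point (between the pads) lies 11 mm behind it; x points along the fingers, y is the direction in which the jaws open and shut, and the axes are right-handed (so a half turn about x gives the same grasp; the last joint's range is limited). The gripper opens to 88 mm and grips with 3 to 60 N. Pads are 20 mm wide; open, the fingers measure 115 mm over their backs; the gripper's body (75 mm by 178 mm) begins 61 mm behind the grasp point.
Start: joints at [1.322, 0.423, 1.63, -0, 1.089, -0.019], TCP at [142.333, 608.561, 230.675] pointing down, gripper open.
Joint ranges: [-3, 3], [-0.9, 2.11], [0.09, 2.58], [-1.31, 4.45], [0.11, 2.69], [-2.54, 2.54]. Speed limits (rad/s): [2.39, 2.39, 3.01, 3.14, 3.14, 3.14].

## Interface

Orientations are given as a rotation vector (axis times angle).
In Python, from workcell import ctrl gives the robot as it stands.
- The arm moves only by the tool apply_moves, never from a script. Its argument "increments" is a list of rows, each an object with "gripper": the opening in per cent of the stroke, from 0 (shut) to 100 (fully open); "delta_pos": the shift along the tool's x, y, z in cm, a list of three; "dr": the turn, a rotation vector about the tool's x, y, z in rad, a list of three. In form: [{"gripper": gripper, "delta_pos": [dx, dy, dz], "dr": [ax, ay, az]}, ...]. A call has exactly 5 rows; each row shifts and turns the commanded pose from where the row before left it, along the tool's axes as they then stand; what a row does not reach is not made up. A row lasts 1/12 s, in which the tool goes at most 41.7 mm and 7.16 degrees, less where a joint would pass 70% of its speed; a pose out of reach is approached as far as the arm can. A call with a gripper value outside its range is refused whole. The fingers move at their own pace and stop on an object; the grip force is fixed at half the most. Time passes only in rows, so rows that do not move let the fingers close, or fill a call up. It gives the time, the measured TCP pose, the force and the opening at its end, in the units of the state.
- ctrl.get_obs(): the state, without advancing time (a new reading comes with each control period).
- ctrl.get_image(name): name is "scene" or "top" or "wrist"; returns a dict with "img" (480x640x3 uint8, red, green, blue), "range_z" (480x640 float32, mm along the optical axis (not along the pixel's ray), 0 where there is no reading), "mtx" (3x3 intrinsics, pixels), "rvec" (rotation vector, rad) and "tvec" (3), from world to camera coordinates, as OpenCV has them. Camera axes: x right, y down, z forward; pixel columns grow to the right and rows downward; lengths in mm; the calibration is good to about 2 mm. A picture is of the moment at which its call begins.
- ctrl.close_job(): hands the job in, once; it reports no verdict.
The state is a dict: "t": time; "qpos": joint angles; "qvel": joint speeds; "joint_torque": joint torques, N m; "ee_pos": TCP position; "orientation": TCP orientation; "ft_force": force on the tool from outside, world axes, zero at the start; "moment": the same for the moment, N m; "width": finger opening in mm.
Only numpy, scipy, OpenCV 4.12 (cv2) and the standard library are available. Lean on these libraries where they do the work, as an engineer would, in place of code of your own. Each camera call takes 0.05 s, during which the arm holds its last target. There are 200 camera calls.

## Working session

There is one attempt and no reset: what is moved stays moved. The work goes in short steps, Python scripts to look and compute and a tool call to move; the robot and the scene stay as the last step left them, time stands still between calls to the robot, and variables do not carry over. Pictures are saved under pics/ and viewed, about 8 in all and at most 12, crops included, and the job is handed in when it is done.

Besides the shell and the picture viewer there is one more tool, called after "Emit:" in YAML: its name, and indented under it one key for each argument. apply_moves: Moves the arm, as the interface text tells. Its arguments: {"type":"object","properties":{"increments":{"type":"array","items":{"type":"object","properties":{"gripper":{"type":"number"},"delta_pos":{"type":"array","items":{"type":"number"}},"dr":{"type":"array","items":{"type":"number"}}}}}},"required":["increments"]}

```bash
mkdir -p pics; cat > h.py <<'E'
import numpy as np,cv2
from scipy.spatial.transform import Rotation as R
from workcell import ctrl
def grab(n):
    d=ctrl.get_image(n); d['R']=cv2.Rodrigues(np.array(d['rvec'],float))[0]; d['t']=np.array(d['tvec'],float).ravel(); d['K']=np.array(d['mtx'],float); return d
def save(d,name,crop=None,s=1):
    im=d['img'][:,:,::-1]
    if crop: im=im[crop[1]:crop[3],crop[0]:crop[2]]
    cv2.imwrite('pics/'+name,cv2.resize(im,None,fx=s,fy=s,interpolation=cv2.INTER_CUBIC))
def plane(d,u,v,z):
    r=d['R'].T@np.linalg.solve(d['K'],[u,v,1.]); c=-d['R'].T@d['t']; return c+r*(z-c[2])/r[2]
def cloud(d):
    h,w=d['range_z'].shape; u,v=np.meshgrid(np.arange(w),np.arange(h)); Z=d['range_z']; K=d['K']
    p=np.stack([(u-K[0,2])/K[0,0]*Z,(v-K[1,2])/K[1,1]*Z,Z],-1)
    return (p-d['t'])@d['R']
def proj(d,p): 
    q=d['K']@(d['R']@np.array(p,float)+d['t']); return q[:2]/q[2]
E
python3 - <<'E'
from h import *
for n in('top','scene'):
    d=grab(n); save(d,n+'0.png'); np.savez(n+'0.npz',**d); print(n,-d['R'].T@d['t'],(d['range_z']>0).mean())
o=ctrl.get_obs(); print(o); print(R.from_rotvec(o['orientation']).as_matrix())
E
```

```text
top [ 423.32601876   56.57614501 1085.22384939] 0.995986328125
scene [1284.64881864 -214.77429966  622.80583365] 0.9883138020833333
{'t': 0.1, 'qpos': array([ 1.32200814e+00,  4.23789622e-01,  1.63059179e+00, -8.02322802e-06,
        1.08863737e+00, -1.89984058e-02]), 'qvel': array([-0.00088203, -0.0029143 , -0.00450063, -0.00149134, -0.0004904 ,
       -0.00107338]), 'joint_torque': array([-1.85321028e-04, -5.45609200e+01, -2.74324250e+01,  6.46071509e-02,
        1.87843147e-02, -7.62971604e-05]), 'ee_pos': array([142.21197188, 608.09632261, 229.97226394]), 'orientation': array([ 0.17929352,  1.56344056, -0.18151919]), 'ft_force': array([ 1.12522927, -0.33725411, -0.70876819]), 'moment': array([ 0.04392423, -0.01429229, -0.01215825]), 'width': 87.82006986170958}
[[-3.44265705e-04  2.27768963e-01  9.73715144e-01]
 [-1.38397164e-03  9.73714160e-01 -2.27769222e-01]
 [-9.99998983e-01 -1.42600727e-03 -1.99906084e-05]]
```

View pics/top0.png

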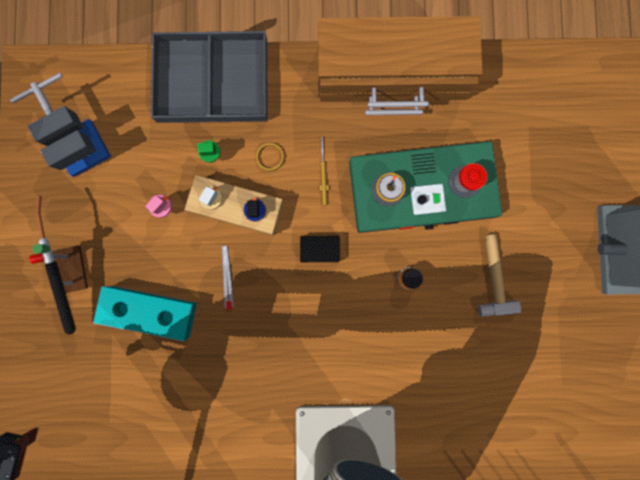

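View pics/scene0.png

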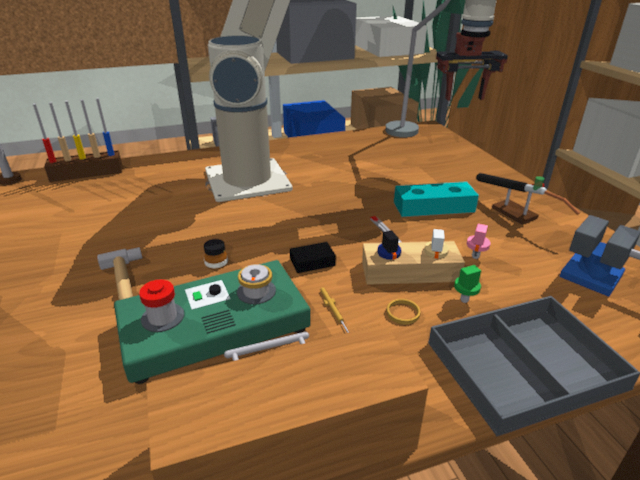

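Top view: the candidates for the arbor are tan wheel/aluminium grip (209,195) in the wooden stand, blue/black spare (255,208), green (208,151) and pink (158,205). The first one fits. The open hub is the left one (390,187), and the red cap is on the right one (473,177). I'll confirm with a crop and measure.

```bash
python3 - <<'E'
from h import *
d=dict(np.load('top0.npz')); P=cloud(d)
im=d['img'][:,:,::-1]
a=cv2.resize(im[170:235,180:290],(780,461),interpolation=cv2.INTER_CUBIC)[:, :390]
a=cv2.resize(im[165:230,175:240],(400,400),interpolation=cv2.INTER_CUBIC)
b=cv2.resize(im[155:220,358:423],(400,400),interpolation=cv2.INTER_CUBIC)
cv2.imwrite('pics/crop1.png',np.hstack([a,b]))
hsv=cv2.cvtColor(im,cv2.COLOR_BGR2HSV)
def rep(n,m,box):
    k=np.zeros(m.shape,bool);k[box[1]:box[3],box[0]:box[2]]=1;m=m&k
    p=P[m];v,u=np.nonzero(m)
    print(n,m.sum(),'px',u.mean(),v.mean(),'mean',p.mean(0).round(1),'min',p.min(0).round(1),'max',p.max(0).round(1))
    if m.sum()>3: print('  rect',cv2.minAreaRect(p[:,:2].astype(np.float32)))
A=(180,170,240,235)
rep('griptop',(P[...,2]>85),(195,180,228,215))
rep('wheeltop',(P[...,2]>56)&(P[...,2]<72),(190,180,232,215))
rep('standtop',(P[...,2]>42)&(P[...,2]<56),(180,170,290,240))
B=(360,160,420,215)
rep('hubtop',(P[...,2]>97.5)&(P[...,2]<106),B)
rep('collar',(P[...,2]>88)&(P[...,2]<106),B)
rep('houstop',(P[...,2]>50)&(P[...,2]<60),(340,130,510,240))
hh,s,v=cv2.split(hsv)
om=(hh>5)&(hh<16)&(s>200)&(v>180)
rep('orange A',om,(195,185,228,215)); rep('orange B',om,B)
for r in range(184,212,2): print(' '.join('%4.0f'%x for x in P[r,196:232:2,2]))
E
```

```text
griptop 186 px 207.28494623655914 195.41935483870967 mean [570.6 286.1 106.5] min [423.3  56.6  86. ] max [ 590.3  306.1 1085.2]
  rect ((508.2631530761719, 174.0608367919922), (287.9796142578125, 33.69904327392578), 60.80877685546875)
wheeltop 212 px 212.8820754716981 199.12735849056602 mean [568.8 283.9  62.7] min [546.1 264.6  56.2] max [612.4 316.   72. ]
  rect ((580.5912475585938, 290.2139587402344), (66.31922149658203, 50.418697357177734), 3.2085647583007812)
standtop 2456 px 233.71294788273616 204.54519543973942 mean [558.  240.7  50.6] min [494.  136.2  42.1] max [624.7 347.2  56. ]
  rect ((559.2966918945312, 242.2935028076172), (201.56539916992188, 80.66448974609375), 73.71367645263672)
hubtop 358 px 390.91340782122904 186.5614525139665 mean [585.3 -99.  100.4] min [ 555.  -127.    97.5] max [614.7 -67.8 104.8]
  rect ((585.0313720703125, -98.97372436523438), (57.582393646240234, 58.13018035888672), 25.378704071044922)
collar 592 px 390.2989864864865 186.99324324324326 mean [584.8 -98.1  98.1] min [ 555.  -128.2   88.1] max [615.7 -67.8 104.8]
  rect ((585.4323120117188, -97.87606048583984), (59.9217529296875, 61.01982498168945), 87.88035583496094)
houstop 9204 px 424.5734463276836 186.55084745762713 mean [ 592.  -180.2   55.4] min [ 495.5 -349.    50. ] max [693.  -17.5  60. ]
  rect ((593.8455200195312, -182.64659118652344), (169.8425750732422, 318.933837890625), 5.604517936706543)<stdin>:12: RuntimeWarning: Mean of empty slice.
  ret = ret.dtype.type(ret / rcount)
  ret = um.true_divide(
Traceback (most recent call last):
ValueError: zero-size array to reduction operation minimum which has no identity
```

View pics/crop1.png

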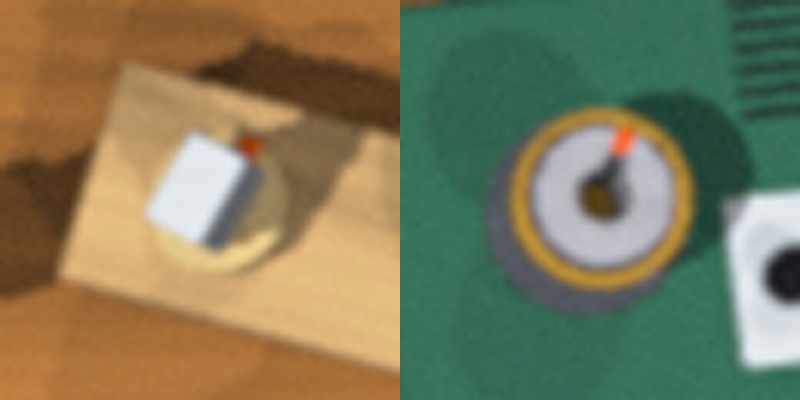

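```bash
cat >> h.py <<'E'
def delta(target,yaw=None,o=None):
    """tool-frame shift in cm to world target (TCP, mm); yaw = world angle of tool y; prints dr about tool x"""
    o=o or ctrl.get_obs(); M=R.from_rotvec(o['orientation']).as_matrix()
    print('t',round(o['t'],2),'tcp',o['ee_pos'].round(2),'tool y yaw deg',np.degrees(np.arctan2(M[1,1],M[0,1])).round(2),'tilt',M[:,0].round(4),'F',o['ft_force'].round(1),'M',o['moment'].round(2),'w',round(o['width'],2))
    if target is not None: print(' delta cm',(M.T@(np.array(target)-o['ee_pos'])/10).round(3))
    return M
E
python3 - <<'E'
from h import *
d=dict(np.load('top0.npz')); s=dict(np.load('scene0.npz'))
im=d['img'][:,:,::-1]; hh,ss,v=cv2.split(cv2.cvtColor(im,cv2.COLOR_BGR2HSV))
k=np.zeros(v.shape,bool);k[182:212,195:222]=1
m=((ss<60)&(v>170)&k).astype(np.uint8)
c=max(cv2.findContours(m,0,2)[0],key=cv2.contourArea)
pts=np.array([plane(d,*p[0],96)[:2] for p in c],np.float32); print('grip',cv2.minAreaRect(pts),cv2.moments(m,True)['m10']/m.sum(),cv2.moments(m,True)['m01']/m.sum())
u0,v0=cv2.moments(m,True)['m10']/m.sum(),cv2.moments(m,True)['m01']/m.sum()
print('grip ctr',plane(d,u0,v0,96))
for n,box,z in(('arb',(200,180,225,200),62),('hub',(375,170,405,190),100)):
    k=np.zeros(v.shape,bool);k[box[1]:box[3],box[0]:box[2]]=1
    m=((hh<14)&(ss>185)&(v>110)&k); V,U=np.nonzero(m); print(n,m.sum(),U.mean(),V.mean(),plane(d,U.mean(),V.mean(),z))
print('lamp base',plane(s,402,130,0), 'hub px',proj(d,(585,-98.5,100)))
P=cloud(s); print(P[60,470],P[40,455],P[95,407],P[20,420])
delta((575,295,250))
E
```

```text
grip ((573.2621459960938, 290.4927062988281), (21.936635971069336, 35.186519622802734), 63.68260955810547) 206.17241379310346 194.92528735632183
grip ctr [573.19033353 290.75874905  96.        ]
arb 6 215.16666666666666 188.16666666666666 [592.99522528 279.21442525  62.        ]
hub 4 394.25 176.75 [ 606.14732746 -106.62327837  100.        ]
lamp base [-225.89389162  624.38914171    0.        ] hub px [390.64293888 186.73101425]
[161.66368742 592.2547545  331.89469408] [-529.0215078   999.17041936  238.73043913] [-198.51697567  615.36692344  137.47868734] [-2.48063906e+03  1.94379379e+03 -7.37363001e-02]
t 0.1 tcp [142.21 608.1  229.97] tool y yaw deg 76.83 tilt [-3.0e-04 -1.4e-03 -1.0e+00] F [ 1.1 -0.3 -0.7] M [ 0.04 -0.01 -0.01] w 87.82
 delta cm [ -1.974 -20.632  49.273]
```

Measured: the grip is 21.9 × 35.2 mm, matching the given size, with its flats' normal at 63.7°. The keyway is at about -21°. Next I move above the grip.

Emit:
apply_moves:
  increments:
    - {"gripper": 100,"delta_pos": [0.07,-1.404,3.278],"dr": [0,0,0]}
    - {"gripper": 100,"delta_pos": [0.07,-1.404,3.278],"dr": [0,0,0]}
    - {"gripper": 100,"delta_pos": [0.07,-1.404,3.278],"dr": [0,0,0]}
    - {"gripper": 100,"delta_pos": [0.07,-1.404,3.278],"dr": [0,0,0]}
    - {"gripper": 100,"delta_pos": [0.07,-1.404,3.278],"dr": [0,0,0]}

```text
t: 0.52
ee_pos: [286.8, 501.5, 226.8]
orientation: [0.179, 1.564, -0.181]
ft_force: [1.0, 0.1, 0.9]
width: 87.1
```

Emit:
apply_moves:
  increments:
    - {"gripper": 100,"delta_pos": [0.07,-1.404,3.278],"dr": [0,0,0]}
    - {"gripper": 100,"delta_pos": [0.07,-1.404,3.278],"dr": [0,0,0]}
    - {"gripper": 100,"delta_pos": [0.07,-1.404,3.278],"dr": [0,0,0]}
    - {"gripper": 100,"delta_pos": [0.07,-1.404,3.278],"dr": [0,0,0]}
    - {"gripper": 100,"delta_pos": [0.07,-1.404,3.278],"dr": [0,0,0]}

```text
t: 0.93
ee_pos: [430.6, 395.7, 223.4]
orientation: [0.18, 1.564, -0.181]
ft_force: [0.1, -0.1, 0.1]
width: 87.8
```

Emit:
apply_moves:
  increments:
    - {"gripper": 100,"delta_pos": [0.07,-1.404,3.278],"dr": [0,0,0]}
    - {"gripper": 100,"delta_pos": [0.07,-1.404,3.278],"dr": [0,0,0]}
    - {"gripper": 100,"delta_pos": [0.07,-1.404,3.278],"dr": [0,0,0]}
    - {"gripper": 100,"delta_pos": [0.07,-1.404,3.278],"dr": [0,0,0]}
    - {"gripper": 100,"delta_pos": [0.07,-1.404,3.278],"dr": [0,0,0]}

```text
t: 1.35
ee_pos: [574.1, 290.0, 219.7]
orientation: [0.18, 1.564, -0.181]
ft_force: [0.3, 1.0, 0.1]
width: 88.0
```

Emit:
apply_moves:
  increments:
    - {"gripper": 100,"delta_pos": [0,0,0],"dr": [0.076,0,0]}
    - {"gripper": 100,"delta_pos": [0,0,0],"dr": [0.076,0,0]}
    - {"gripper": 100,"delta_pos": [0,0,0],"dr": [0.077,0,0]}
    - {"gripper": 100,"delta_pos": [0,0,0],"dr": [0,0,0]}
    - {"gripper": 100,"delta_pos": [0,0,0],"dr": [0,0,0]}

```text
t: 1.77
ee_pos: [572.9, 291.3, 219.8]
orientation: [0.358, 1.542, -0.358]
ft_force: [0.0, 0.5, -0.0]
width: 88.0
```

```bash
python3 - <<'E'
from h import *
d=grab('wrist'); save(d,'w1.png'); np.savez('w1.npz',**d); print(-d['R'].T@d['t'])
delta((573.2,290.6,73)); P=cloud(d); print(P[240,320]); print(proj(d,(573.2,290.6,96)))
E
```

```text
[508.99648129 322.71558181 373.01416281]
t 1.82 tcp [572.9  291.48 219.86] tool y yaw deg 63.86 tilt [-5.e-04 -3.e-04 -1.e+00] F [0.6 0.5 0.4] M [-0.05 -0.02 -0.02] w 87.82
 delta cm [14.686 -0.059  0.071]
[572.71052061 285.01233447  95.1755413 ]
[326.4752808  237.82591296]
```

View pics/w1.png

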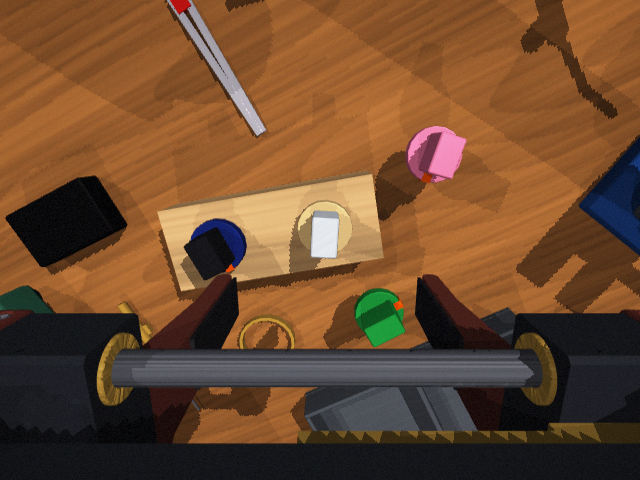

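The wrist view shows the tan wheel with the bright aluminium grip at (325,233) nearly centred between the fingers, and the blue spare at (215,250). I'll refine the grip pose.

```bash
python3 - <<'E'
from h import *
d=dict(np.load('w1.npz')); P=cloud(d)
k=np.zeros((480,640),bool);k[200:270,300:350]=1
m=k&(P[...,2]>90); pts=P[m]; print(m.sum(),pts.mean(0)); print(cv2.minAreaRect(pts[:,:2].astype(np.float32)))
im=d['img'][:,:,::-1]; hh,ss,v=cv2.split(cv2.cvtColor(im,cv2.COLOR_BGR2HSV))
m=((ss<50)&(v>205)&k).astype(np.uint8); m=cv2.morphologyEx(m,cv2.MORPH_OPEN,np.ones((3,3)))
c=max(cv2.findContours(m,0,1)[0],key=cv2.contourArea)
q=np.array([plane(d,*p[0],96)[:2] for p in c],np.float32); print(cv2.boundingRect(c),cv2.minAreaRect(q))
om=(hh<14)&(ss>185)&(v>110)&k; V,U=np.nonzero(om); print(len(U)); 
if len(U):print(U.mean(),V.mean(),plane(d,U.mean(),V.mean(),62))
# check vs tan wheel top
wm=k*0; K2=np.zeros((480,640),bool);K2[190:270,290:360]=1
pw=P[K2&(P[...,2]>58)&(P[...,2]<66)]; print(cv2.minEnclosingCircle(pw[:,:2].astype(np.float32)))
E
```

```text
1119 [570.7709625  289.72549391  99.86087515]
((548.6331176757812, 302.43450927734375), (21.916545867919922, 88.95761108398438), 60.322181701660156)
(312, 217, 27, 40) ((572.1275634765625, 289.328369140625), (20.17507553100586, 32.51155090332031), 60.53580093383789)
0
((572.5707397460938, 288.6169738769531), 24.862552642822266)
```

Emit:
apply_moves:
  increments:
    - {"gripper": 100,"delta_pos": [2.2,-0.19,0.06],"dr": [0.04,0,0]}
    - {"gripper": 100,"delta_pos": [2.2,0,0],"dr": [0,0,0]}
    - {"gripper": 100,"delta_pos": [2.2,0,0],"dr": [0,0,0]}
    - {"gripper": 100,"delta_pos": [2.2,0,0],"dr": [0,0,0]}
    - {"gripper": 60,"delta_pos": [2.2,0,0],"dr": [0,0,0]}

```text
t: 2.23
ee_pos: [572.6, 289.8, 109.3]
orientation: [0.389, 1.535, -0.389]
ft_force: [0.3, 0.4, 1.4]
width: 84.0
```

Emit:
apply_moves:
  increments:
    - {"gripper": 60,"delta_pos": [1.3,0,0],"dr": [0,0,0]}
    - {"gripper": 60,"delta_pos": [1.3,0,0],"dr": [0,0,0]}
    - {"gripper": 60,"delta_pos": [0.7,0,0],"dr": [0,0,0]}
    - {"gripper": 60,"delta_pos": [0.3,0,0],"dr": [0,0,0]}
    - {"gripper": 60,"delta_pos": [0,0,0],"dr": [0,0,0]}

```text
t: 2.65
ee_pos: [572.9, 289.6, 74.0]
orientation: [0.391, 1.535, -0.391]
ft_force: [1.4, -1.4, -0.3]
width: 53.9
```

```bash
python3 - <<'E'
from h import *
delta((572.6,289.5,73))
E
```

```text
t 2.65 tcp [572.87 289.62  74.01] tool y yaw deg 61.44 tilt [-2.e-04 -1.e-04 -1.e+00] F [ 1.4 -1.4 -0.3] M [0.02 0.01 0.01] w 53.86
 delta cm [ 0.101 -0.023 -0.018]
```

Close, then lift slightly.

Emit:
apply_moves:
  increments:
    - {"gripper": 20,"delta_pos": [0,0,0],"dr": [0,0,0]}
    - {"gripper": 0,"delta_pos": [0,0,0],"dr": [0,0,0]}
    - {"gripper": 0,"delta_pos": [0,0,0],"dr": [0,0,0]}
    - {"gripper": 0,"delta_pos": [0,0,0],"dr": [0,0,0]}
    - {"gripper": 0,"delta_pos": [0,0,0],"dr": [0,0,0]}

```text
t: 3.07
ee_pos: [573.1, 289.6, 74.7]
orientation: [0.391, 1.535, -0.391]
ft_force: [-2.3, -4.0, 3.4]
width: 23.1
```

Emit:
apply_moves:
  increments:
    - {"gripper": 0,"delta_pos": [0,0,0],"dr": [0,0,0]}
    - {"gripper": 0,"delta_pos": [-0.5,0,0],"dr": [0,0,0]}
    - {"gripper": 0,"delta_pos": [-1.5,0,0],"dr": [0,0,0]}
    - {"gripper": 0,"delta_pos": [-2,0,0],"dr": [0,0,0]}
    - {"gripper": 0,"delta_pos": [-2,0,0],"dr": [0,0,0]}

```text
t: 3.48
ee_pos: [571.9, 289.1, 134.0]
orientation: [0.39, 1.537, -0.392]
ft_force: [0.3, 0.8, -2.6]
width: 21.8
```

Emit:
apply_moves:
  increments:
    - {"gripper": 0,"delta_pos": [-2.5,0,0],"dr": [0,0,0]}
    - {"gripper": 0,"delta_pos": [-2.5,0,0],"dr": [0,0,0]}
    - {"gripper": 0,"delta_pos": [-2,0,0],"dr": [0,0,0]}
    - {"gripper": 0,"delta_pos": [0,0,0],"dr": [0,0,0]}
    - {"gripper": 0,"delta_pos": [0,0,0],"dr": [0,0,0]}

```text
t: 3.9
ee_pos: [573.0, 289.6, 204.7]
orientation: [0.392, 1.534, -0.39]
ft_force: [1.0, -0.7, -3.6]
width: 22.0
```

```bash
python3 - <<'E'
from h import *
delta((585,-98.5,205))
d=grab('wrist'); save(d,'w2.png'); np.savez('w2.npz',**d)
for n in('top','scene'):
    d=grab(n); np.savez(n+'1.npz',**d)
s=d; o=ctrl.get_obs(); u,v=proj(s,o['ee_pos']).astype(int); print(u,v); save(s,'s1.png',(max(u-90,0),max(v-60,0),u+90,v+75),4)
E
```

```text
t 3.9 tcp [573.05 289.64 204.72] tool y yaw deg 61.42 tilt [ 1.5e-03  7.0e-04 -1.0e+00] F [ 1.  -0.7 -3.6] M [-0.03  0.05  0.01] w 22.01
 delta cm [ -0.054 -33.514  19.616]
445 186
```

View pics/w2.png

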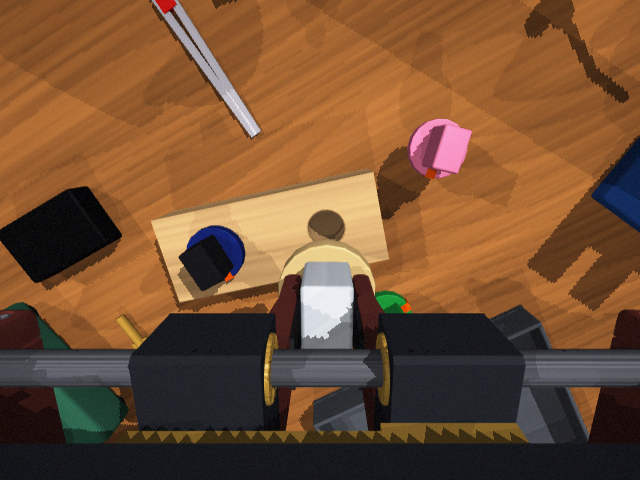

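View pics/s1.png

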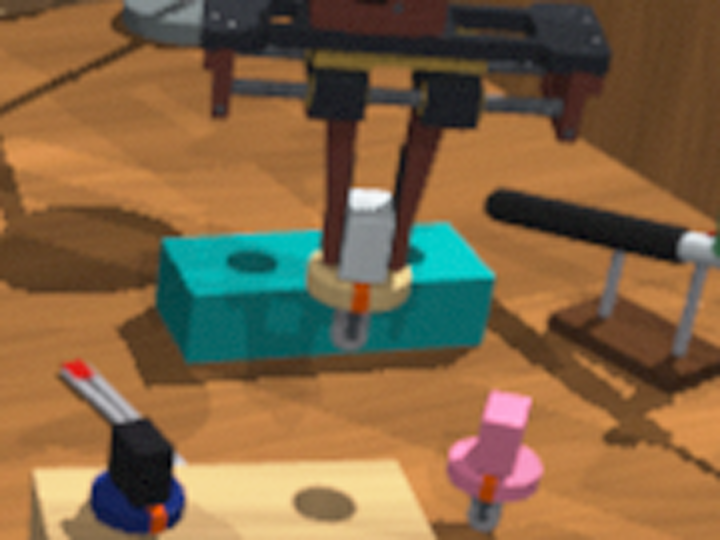

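The arbor is gripped upright, with its orange mark and key towards tool +z, and the stand's hole is empty at (326,226). Next I carry it to just beyond the open hub so the wrist camera sees both hub and wheel.

Emit:
apply_moves:
  increments:
    - {"gripper": 0,"delta_pos": [-0.2,-1.4,1.0],"dr": [0,0,0]}
    - {"gripper": 0,"delta_pos": [-0.2,-2.6,1.8],"dr": [0,0,0]}
    - {"gripper": 0,"delta_pos": [-0.2,-2.6,1.8],"dr": [0,0,0]}
    - {"gripper": 0,"delta_pos": [-0.2,-2.6,1.8],"dr": [0,0,0]}
    - {"gripper": 0,"delta_pos": [-0.2,-2.6,1.8],"dr": [0,0,0]}

```text
t: 4.47
ee_pos: [587.4, 145.3, 212.3]
orientation: [0.389, 1.538, -0.392]
ft_force: [0.5, 0.1, -3.5]
width: 21.8
```

Emit:
apply_moves:
  increments:
    - {"gripper": 0,"delta_pos": [-0.2,-2.6,1.8],"dr": [0,0,0]}
    - {"gripper": 0,"delta_pos": [-0.2,-2.6,1.8],"dr": [0,0,0]}
    - {"gripper": 0,"delta_pos": [-0.2,-2.6,1.8],"dr": [0,0,0]}
    - {"gripper": 0,"delta_pos": [-0.2,-2.6,1.8],"dr": [0,0,0]}
    - {"gripper": 0,"delta_pos": [-0.2,-2.6,1.8],"dr": [0,0,0]}

```text
t: 4.88
ee_pos: [604.2, -12.0, 222.4]
orientation: [0.391, 1.538, -0.392]
ft_force: [0.9, 0.2, -2.4]
width: 21.9
```

Emit:
apply_moves:
  increments:
    - {"gripper": 0,"delta_pos": [0,-2.6,1.8],"dr": [0,0,0]}
    - {"gripper": 0,"delta_pos": [0,-2.6,1.8],"dr": [0,0,0]}
    - {"gripper": 0,"delta_pos": [0,-1.0,1.8],"dr": [0,0,0]}
    - {"gripper": 0,"delta_pos": [0,0,0.8],"dr": [0,0,0]}
    - {"gripper": 0,"delta_pos": [0,0,0],"dr": [0,0,0]}

```text
t: 5.3
ee_pos: [630.5, -95.8, 222.6]
orientation: [0.393, 1.536, -0.393]
ft_force: [-0.4, -0.0, -2.8]
width: 21.8
```

```bash
python3 - <<'E'
from h import *
delta((620,-117.5,225))
d=grab('wrist'); save(d,'w3.png'); np.savez('w3.npz',**d)
for n in('top','scene'):
    e=grab(n); np.savez(n+'2.npz',**e)
print(proj(d,(585,-98.5,100)))
E
```

```text
t 5.3 tcp [630.52 -95.76 222.61] tool y yaw deg 61.3 tilt [-1.3e-03  4.0e-04 -1.0e+00] F [-0.4 -0.  -2.8] M [-0.02  0.05  0.01] w 21.84
 delta cm [-0.238 -2.412  0.121]
[295.63476532 189.21083794]
```

View pics/w3.png

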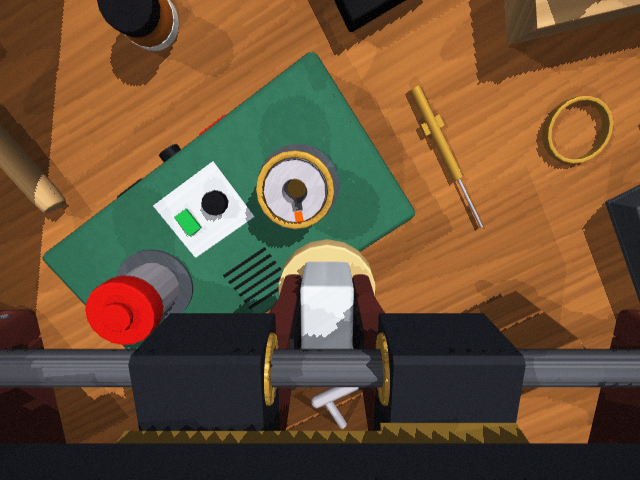

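The wrist view shows the hub top at (295,188), its orange mark at (299,216), and the held wheel's rim arc at (327,242). I'll measure both in this view.

```bash
python3 - <<'E'
from h import *
from scipy.optimize import least_squares
def circ(q):
    f=lambda x:np.hypot(q[:,0]-x[0],q[:,1]-x[1])-x[2]
    r=least_squares(f,[*q.mean(0),25],loss='soft_l1',f_scale=.5); return r.x.round(2),np.abs(f(r.x)).mean().round(2)
d=dict(np.load('w3.npz')); im=d['img'][:,:,::-1]; hh,ss,v=cv2.split(cv2.cvtColor(im,cv2.COLOR_BGR2HSV)); P=cloud(d)
# brass collar outer contour at z=96
k=np.zeros(v.shape,np.uint8); cv2.circle(k,(295,188),48,1,-1)
hm=((ss<60)&(v>110)&(k>0)&(P[...,2]>95)&(P[...,2]<106)).astype(np.uint8)
c=max(cv2.findContours(hm,0,1)[0],key=cv2.contourArea); h=cv2.convexHull(c)
hub,e=circ(np.array([plane(d,*p[0],100)[:2] for p in h])); print('hubtop',hub,e,'depthz',np.median(P[...,2][hm>0]))
bm=((hh>12)&(hh<35)&(ss>120)&(v>120)&(k>0)&(P[...,2]>88)).astype(np.uint8); c=cv2.convexHull(max(cv2.findContours(bm,0,1)[0],key=cv2.contourArea))
print('collar',circ(np.array([plane(d,*p[0],96)[:2] for p in c])))
k2=np.zeros(v.shape,np.uint8); cv2.circle(k2,(295,188),14,1,-1)
o=(hh<14)&(ss>150)&(v>150)&(k>0)&(P[...,2]>95); V,U=np.nonzero(o); m=plane(d,U.mean(),V.mean(),100); print('mark',len(U),m, 'radius',np.hypot(*(m-[*hub[:2],100])[:2]),'yaw',np.degrees(np.arctan2(m[1]-hub[1],m[0]-hub[0])))
dk=((k>0)&(v<120)&(P[...,2]<99)); 
# wheel arc, underside z = tcp - 24.3, top +12
zt=222.6-24.3+12
wm=np.zeros(v.shape,bool); wm[236:300,275:380]=1
wm&=(P[...,2]>zt-6)&(P[...,2]<zt+5)&(hh>10)&(hh<35)&(ss>40)
print('wheel n',wm.sum(),'z',np.median(P[...,2][wm])); cols=[u for u in range(276,380) if wm[:,u].any()]
q=np.array([plane(d,u,np.nonzero(wm[:,u])[0].min()-.5,zt)[:2] for u in cols]); w,e=circ(q); print('wheel free',w,e)
f=least_squares(lambda x:np.hypot(q[:,0]-x[0],q[:,1]-x[1])-25,q.mean(0),loss='soft_l1',f_scale=.5); print('wheel r25',f.x,np.abs(f.fun).mean(), len(cols))
obs=ctrl.get_obs(); M=R.from_rotvec(obs['orientation']).as_matrix()
print('wheel-TCP in tool',(M.T@np.array([*f.x,222.6]-np.array([*obs['ee_pos'][:2],222.6]))).round(2),obs['ee_pos'])
# grip top edges
gm=np.zeros(v.shape,bool); gm[255:350,295:360]=1; gm&=(ss<50)&(v>150)
for r in (268,290,310,330): 
    x=np.nonzero(gm[r])[0]; print(r,x.min(),x.max())
x=np.nonzero(gm)[0]; print('top row',x.min())
E
```

```text
hubtop [ 585.67 -100.14   23.63] 0.13 depthz 99.13372502812847
collar (array([ 585.51, -100.02,   30.38]), np.float64(0.1))
mark 74 [ 604.21705546 -107.19461816  100.        ] radius 19.843409579120205 yaw -20.82497499898493
wheel n 1761 z 208.88830529780657
wheel free [628.35 -94.97  23.97] 0.16
wheel r25 [629.39625724 -95.5544084 ] 0.26820057438381895 98
wheel-TCP in tool [-0.   -1.85  1.17] [629.25519332 -93.3695157  223.12244722]
268 306 349
290 301 353
310 302 349
330 302 334
top row 262
```

The wheel axis sits about 1.6 mm behind the TCP along tool z. The hub is at (585.7,-100.1) and the keyway at -20.8°, so I need to yaw +7.9°. Moving to 10 mm above the mouth.

Emit:
apply_moves:
  increments:
    - {"gripper": 0,"delta_pos": [0.6,-0.66,-0.84],"dr": [0,0,0]}
    - {"gripper": 0,"delta_pos": [1.2,-0.66,-0.84],"dr": [0,0,0]}
    - {"gripper": 0,"delta_pos": [1.2,-0.66,-0.83],"dr": [0,0,0]}
    - {"gripper": 0,"delta_pos": [1.2,-0.65,-0.83],"dr": [0,0,0]}
    - {"gripper": 0,"delta_pos": [0.6,0,0],"dr": [0,0,0]}

```text
t: 5.87
ee_pos: [584.9, -100.2, 174.5]
orientation: [0.39, 1.54, -0.39]
ft_force: [0.1, -0.2, -2.8]
width: 21.6
```

Emit:
apply_moves:
  increments:
    - {"gripper": 0,"delta_pos": [0.3,0,0],"dr": [-0.046,0,0]}
    - {"gripper": 0,"delta_pos": [0.3,0,0],"dr": [-0.046,0,0]}
    - {"gripper": 0,"delta_pos": [0,0,0],"dr": [-0.046,0,0]}
    - {"gripper": 0,"delta_pos": [0,0,0],"dr": [0,0,0]}
    - {"gripper": 0,"delta_pos": [0,0,0],"dr": [0,0,0]}

```text
t: 6.28
ee_pos: [588.5, -100.9, 170.4]
orientation: [0.283, 1.552, -0.283]
ft_force: [-0.5, -1.2, -3.5]
width: 21.6
```

```bash
python3 - <<'E'
from h import *
delta((587.3,-100.4,168))
e=grab('scene'); np.savez('scene3.npz',**e)
d=grab('wrist'); save(d,'w4.png'); np.savez('w4.npz',**d)
u,v=proj(e,(585.7,-100.1,110)).astype(int); im=cv2.resize(e['img'][v-45:v+30,u-50:u+50,::-1],(800,600),interpolation=cv2.INTER_CUBIC); cv2.imwrite('pics/s3.png',im); print(u,v)
delta((587.3,-100.4,168))
E
```

```text
t 6.28 tcp [ 588.53 -100.92  170.38] tool y yaw deg 69.31 tilt [ 4.e-04  0.e+00 -1.e+00] F [-0.5 -1.2 -3.5] M [-0.   -0.02  0.01] w 21.59
 delta cm [ 0.238  0.006 -0.133]
254 266
t 6.38 tcp [ 588.44 -101.24  170.42] tool y yaw deg 69.3 tilt [ 4.e-04 -0.e+00 -1.e+00] F [ 0.1 -0.1 -3.7] M [0.   0.05 0.04] w 21.95
 delta cm [ 0.242  0.038 -0.136]
```

View pics/s3.png

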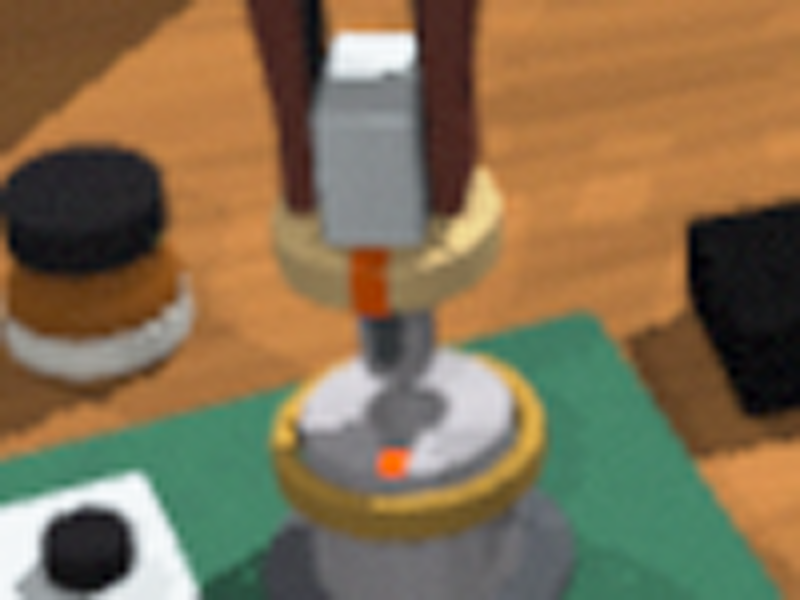

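The scene crop shows the shaft just above the bore, with both orange marks on the near side. A numeric alignment check in both views follows.

```bash
python3 - <<'E'
from h import *
s=dict(np.load('scene3.npz')); im=s['img'][:,:,::-1]; hh,ss,v=cv2.split(cv2.cvtColor(im,cv2.COLOR_BGR2HSV)); P=cloud(s)
o=(hh<14)&(ss>170)&(v>120); k=np.zeros(v.shape,bool); k[221:296,204:304]=1
n,l,st,c=cv2.connectedComponentsWithStats((o&k).astype(np.uint8))
for i in range(1,n):
    if st[i,4]>3: print('orange',st[i],c[i])
tz=170.38
# silhouette widths of wheel and collar in scene rows -> centre u
tan=(hh>12)&(hh<35)&(ss>50)&(v>90)&k
zw=(P[...,2]>tz-28)&(P[...,2]<tz-8)&tan; zc=(P[...,2]>84)&(P[...,2]<99)&tan&(ss>100)
for nme,m,ctr,r,z in(('wheel',zw,None,25,tz-24.3+6),('collar',zc,None,31,91)):
    V,U=np.nonzero(m); print(nme,m.sum(),U.min(),U.max(),'mid',(U.min()+U.max())/2)
print('axis proj at wheel,collar:',proj(s,(585.67,-100.14,tz-18.3)),proj(s,(585.67,-100.14,91)), 'px/mm',np.linalg.norm(proj(s,(585.67,-100.14,91))-proj(s,(585.67,-90.14,91)))/10)
# wrist: wheel arc again
from scipy.optimize import least_squares
d=dict(np.load('w4.npz')); im=d['img'][:,:,::-1]; hh,ss,v=cv2.split(cv2.cvtColor(im,cv2.COLOR_BGR2HSV)); P=cloud(d); zt=170.4-12.3
wm=np.zeros(v.shape,bool); wm[230:300,275:380]=1; wm&=(P[...,2]>zt-6)&(P[...,2]<zt+5)&(hh>10)&(hh<35)&(ss>40)
cols=[u for u in range(276,380) if wm[:,u].any()]
q=np.array([plane(d,u,np.nonzero(wm[:,u])[0].min()-.5,zt)[:2] for u in cols])
for r in(24.5,25):
    f=least_squares(lambda x:np.hypot(q[:,0]-x[0],q[:,1]-x[1])-r,q.mean(0)+[20,0],loss='soft_l1',f_scale=.5); print('wheel',r,f.x,np.abs(f.fun).mean())
k=np.zeros(v.shape,np.uint8); k[150:300,240:400]=1
bm=((hh>12)&(hh<35)&(ss>120)&(v>110)&(k>0)&(P[...,2]>84)&(P[...,2]<100)).astype(np.uint8); c=max(cv2.findContours(bm,0,1)[0],key=cv2.contourArea)
cc=[u for u in range(240,400) if bm[:,u].any()]; q=np.array([plane(d,u,np.nonzero(bm[:,u])[0].min()-.5,96)[:2] for u in cc])
for r in(30.4,31):
    f=least_squares(lambda x:np.hypot(q[:,0]-x[0],q[:,1]-x[1])-r,q.mean(0)+[20,0],loss='soft_l1',f_scale=.5); print('collar',r,f.x,np.abs(f.fun).mean(),len(cc))
E
```

```text
orange [248 252   5   9  35] [249.68571429 255.65714286]
orange [251 277   3   3   6] [252.33333333 278.16666667]
wheel 236 238 266 mid 252.0
collar 224 238 271 mid 254.5
axis proj at wheel,collar: [252.25855939 247.40577619] [254.76281463 275.15751613] px/mm 0.5477214041344551
wheel 24.5 [ 586.79229174 -100.86403493] 0.18951999810099604
wheel 25 [ 587.32890399 -101.07125182] 0.2575173514814135
collar 30.4 [584.40806286 -99.66617708] 0.3386157822892892 91
collar 31 [585.0584159  -99.88281418] 0.4457894514846982 91
```

The views agree. Shift -1.35 mm along tool z, then lower the tip gently 8 mm into the bore.

Emit:
apply_moves:
  increments:
    - {"gripper": 0,"delta_pos": [0.4,0.035,-0.135],"dr": [0,0,0]}
    - {"gripper": 0,"delta_pos": [0.4,0,0],"dr": [0,0,0]}
    - {"gripper": 0,"delta_pos": [0.4,0,0],"dr": [0,0,0]}
    - {"gripper": 0,"delta_pos": [0.3,0,0],"dr": [0,0,0]}
    - {"gripper": 0,"delta_pos": [0.2,0,0],"dr": [0,0,0]}

```text
t: 6.8
ee_pos: [586.7, -101.0, 152.5]
orientation: [0.283, 1.553, -0.283]
ft_force: [0.4, 0.2, -2.5]
width: 21.9
```

Emit:
apply_moves:
  increments:
    - {"gripper": 0,"delta_pos": [0.15,0,0],"dr": [0,0,0]}
    - {"gripper": 0,"delta_pos": [0.15,0,0],"dr": [0,0,0]}
    - {"gripper": 0,"delta_pos": [0.15,0,0],"dr": [0,0,0]}
    - {"gripper": 0,"delta_pos": [0,0,0],"dr": [0,0,0]}
    - {"gripper": 0,"delta_pos": [0,0,0],"dr": [0,0,0]}

```text
t: 7.22
ee_pos: [586.9, -101.0, 148.6]
orientation: [0.283, 1.552, -0.283]
ft_force: [-0.8, -0.4, -3.4]
width: 22.1
```

```bash
python3 - <<'E'
from h import *
delta((587.3,-100.4,150))
E
```

```text
t 7.22 tcp [ 586.92 -100.97  148.63] tool y yaw deg 69.32 tilt [-1.e-04  1.e-04 -1.e+00] F [-0.8 -0.4 -3.4] M [ 0.06  0.09 -0.03] w 22.14
 delta cm [-0.137  0.067  0.016]
```

The tip is 8 mm inside with no contact force. Continue until the key is past the mouth.

Emit:
apply_moves:
  increments:
    - {"gripper": 0,"delta_pos": [0.15,0,0],"dr": [0,0,0]}
    - {"gripper": 0,"delta_pos": [0.15,0,0],"dr": [0,0,0]}
    - {"gripper": 0,"delta_pos": [0.15,0,0],"dr": [0,0,0]}
    - {"gripper": 0,"delta_pos": [0.15,0,0],"dr": [0,0,0]}
    - {"gripper": 0,"delta_pos": [0,0,0],"dr": [0,0,0]}

```text
t: 7.63
ee_pos: [586.8, -100.9, 142.3]
orientation: [0.283, 1.553, -0.283]
ft_force: [-1.7, -0.5, -2.2]
width: 22.0
```

```bash
python3 - <<'E'
from h import *
delta((587.3,-100.4,124.3))
E
```

```text
t 7.63 tcp [ 586.81 -100.89  142.32] tool y yaw deg 69.33 tilt [-4.e-04  1.e-04 -1.e+00] F [-1.7 -0.5 -2.2] M [ 0.11  0.04 -0.01] w 21.97
 delta cm [1.802 0.063 0.029]
```

Emit:
apply_moves:
  increments:
    - {"gripper": 0,"delta_pos": [0.2,0,0],"dr": [0,0,0]}
    - {"gripper": 0,"delta_pos": [0.2,0,0],"dr": [0,0,0]}
    - {"gripper": 0,"delta_pos": [0.2,0,0],"dr": [0,0,0]}
    - {"gripper": 0,"delta_pos": [0.2,0,0],"dr": [0,0,0]}
    - {"gripper": 0,"delta_pos": [0,0,0],"dr": [0,0,0]}

```text
t: 8.05
ee_pos: [586.7, -100.9, 134.1]
orientation: [0.283, 1.553, -0.283]
ft_force: [-0.6, 0.6, -4.1]
width: 21.8
```

Emit:
apply_moves:
  increments:
    - {"gripper": 0,"delta_pos": [0.15,0,0],"dr": [0,0,0]}
    - {"gripper": 0,"delta_pos": [0.15,0,0],"dr": [0,0,0]}
    - {"gripper": 0,"delta_pos": [0.1,0,0],"dr": [0,0,0]}
    - {"gripper": 0,"delta_pos": [0.1,0,0],"dr": [0,0,0]}
    - {"gripper": 0,"delta_pos": [0,0,0],"dr": [0,0,0]}

```text
t: 8.47
ee_pos: [587.0, -100.9, 130.2]
orientation: [0.283, 1.552, -0.283]
ft_force: [-3.3, 1.5, 3.8]
width: 21.8
```

```bash
python3 - <<'E'
from h import *
delta((587.3,-100.4,124.3))
E
```

```text
t 8.47 tcp [ 587.04 -100.92  130.17] tool y yaw deg 69.33 tilt [ 2.e-04  0.e+00 -1.e+00] F [-3.3  1.5  3.8] M [ 0.34  0.62 -0.04] w 21.79
 delta cm [0.587 0.058 0.006]
```

The key slid in and the ejector has met the shaft (about 7 N with the weight taken out). Press on to home in small steps.

Emit:
apply_moves:
  increments:
    - {"gripper": 0,"delta_pos": [0.12,0,0],"dr": [0,0,0]}
    - {"gripper": 0,"delta_pos": [0.12,0,0],"dr": [0,0,0]}
    - {"gripper": 0,"delta_pos": [0.12,0,0],"dr": [0,0,0]}
    - {"gripper": 0,"delta_pos": [0.12,0,0],"dr": [0,0,0]}
    - {"gripper": 0,"delta_pos": [0,0,0],"dr": [0,0,0]}

```text
t: 8.88
ee_pos: [587.1, -100.9, 125.8]
orientation: [0.283, 1.552, -0.283]
ft_force: [-4.4, 1.7, 8.1]
width: 21.7
```

Emit:
apply_moves:
  increments:
    - {"gripper": 0,"delta_pos": [0.05,0,0],"dr": [0,0,0]}
    - {"gripper": 0,"delta_pos": [0.05,0,0],"dr": [0,0,0]}
    - {"gripper": 0,"delta_pos": [0,0,0],"dr": [0,0,0]}
    - {"gripper": 0,"delta_pos": [0,0,0],"dr": [0,0,0]}
    - {"gripper": 0,"delta_pos": [0,0,0],"dr": [0,0,0]}

```text
t: 9.3
ee_pos: [587.1, -100.9, 125.0]
orientation: [0.283, 1.552, -0.283]
ft_force: [-3.9, 2.4, 10.6]
width: 21.6
```

```bash
python3 - <<'E'
from h import *
delta((587.3,-100.4,124.3))
E
```

```text
t 9.3 tcp [ 587.08 -100.92  125.04] tool y yaw deg 69.33 tilt [ 4.e-04 -0.e+00 -1.e+00] F [-3.9  2.4 10.6] M [0.4  0.99 0.05] w 21.57
 delta cm [0.074 0.057 0.002]
```

Emit:
apply_moves:
  increments:
    - {"gripper": 0,"delta_pos": [0.05,0,0],"dr": [0,0,0]}
    - {"gripper": 0,"delta_pos": [0.05,0,0],"dr": [0,0,0]}
    - {"gripper": 0,"delta_pos": [0,0,0],"dr": [0,0,0]}
    - {"gripper": 0,"delta_pos": [0,0,0],"dr": [0,0,0]}
    - {"gripper": 0,"delta_pos": [0,0,0],"dr": [0,0,0]}

```text
t: 9.72
ee_pos: [587.1, -100.9, 124.7]
orientation: [0.283, 1.552, -0.283]
ft_force: [-6.7, 2.6, 14.1]
width: 21.9
```

Emit:
apply_moves:
  increments:
    - {"gripper": 0,"delta_pos": [0.05,0,0],"dr": [0,0,0]}
    - {"gripper": 0,"delta_pos": [0,0,0],"dr": [0,0,0]}
    - {"gripper": 0,"delta_pos": [0,0,0],"dr": [0,0,0]}
    - {"gripper": 0,"delta_pos": [0,0,0],"dr": [0,0,0]}
    - {"gripper": 0,"delta_pos": [0,0,0],"dr": [0,0,0]}

```text
t: 10.13
ee_pos: [587.1, -100.9, 124.7]
orientation: [0.283, 1.551, -0.283]
ft_force: [-8.8, 3.5, 18.9]
width: 21.9
```

```bash
python3 - <<'E'
from h import *
delta(None)
e=grab('scene'); np.savez('scene4.npz',**e)
u,v=proj(e,(585.7,-100.1,110)).astype(int); im=cv2.resize(e['img'][v-45:v+30,u-50:u+50,::-1],(800,600),interpolation=cv2.INTER_CUBIC); cv2.imwrite('pics/s4.png',im)
E
```

```text
t 10.13 tcp [ 587.15 -100.95  124.66] tool y yaw deg 69.33 tilt [ 7.e-04 -1.e-04 -1.e+00] F [-8.8  3.5 18.9] M [ 0.45  1.57 -0.07] w 21.91
```

View pics/s4.png

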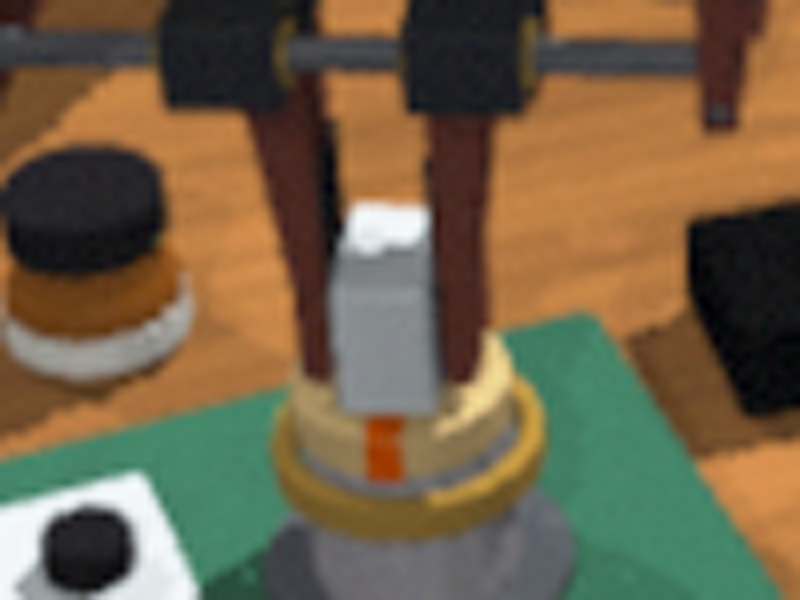

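The wheel is seated: depth stopped at 124.7 while Fz climbed to 19 N. There is a sideways load of about 9 N, so I ease it by 0.5 mm.

Emit:
apply_moves:
  increments:
    - {"gripper": 0,"delta_pos": [0,0.02,-0.05],"dr": [0,0,0]}
    - {"gripper": 0,"delta_pos": [0,0,0],"dr": [0,0,0]}
    - {"gripper": 0,"delta_pos": [0,0,0],"dr": [0,0,0]}
    - {"gripper": 0,"delta_pos": [0,0,0],"dr": [0,0,0]}
    - {"gripper": 0,"delta_pos": [0,0,0],"dr": [0,0,0]}

```text
t: 10.6
ee_pos: [587.1, -100.9, 124.6]
orientation: [0.283, 1.551, -0.283]
ft_force: [-6.9, 1.0, 17.9]
width: 21.9
```

```bash
python3 - <<'E'
from h import *
delta(None); print(ctrl.get_obs()['qvel'].round(3))
e=grab('scene'); P=cloud(e); im=e['img'][:,:,::-1]; hh,ss,v=cv2.split(cv2.cvtColor(im,cv2.COLOR_BGR2HSV))
u,w=proj(e,(585.7,-100.1,110)).astype(int); k=np.zeros(v.shape,bool); k[w-5:w+18,u-20:u+20]=1
o=k&(hh<14)&(ss>170)&(v>90); V,U=np.nonzero(o); print('mark rows',V.min(),V.max(),'expected',[proj(e,(585.7+25*.935,-100.1-25*.355,z)).round(1) for z in(100,112)])
t=grab('top'); a=dict(np.load('top0.npz'))
df=np.abs(t['img'].astype(int)-a['img']).max(2)
for n,p in dict(spare=(255,208),green=(208,151),pink=(158,205),char=(320,249),jar=(412,279),pick=(324,185),brac=(270,156),twz=(228,278),ham=(498,290)).items(): print(n,df[p[1]-6:p[1]+7,p[0]-6:p[0]+7].mean().round(1),end=' ')
delta(None)
E
```

```text
t 10.6 tcp [ 587.09 -100.92  124.65] tool y yaw deg 69.33 tilt [ 1.5e-03 -6.0e-04 -1.0e+00] F [-6.9  1.  17.9] M [ 0.26  1.4  -0.07] w 21.88
[-0.    -0.001  0.001  0.001  0.    -0.001]
mark rows 273 280 expected [array([252.3, 279.7]), array([251.8, 274.3])]
spare 5.7 green 9.2 pink 34.2 char 6.3 jar 101.4 pick 10.5 brac 11.6 twz 12.7 ham 50.2 t 10.7 tcp [ 587.1  -100.89  124.62] tool y yaw deg 69.33 tilt [ 1.5e-03 -6.0e-04 -1.0e+00] F [-6.5  0.4 18.1] M [ 0.26  1.47 -0.05] w 21.65
```

```bash
python3 - <<'E'
from h import *
a=np.load('scene0.npz')['img'].astype(int); b=np.load('scene4.npz')['img']; df=np.abs(a-b).max(2)
for n,p in dict(jar=(214,250),ham=(120,260),pink=(480,238),spare=(390,245)).items(): print(n,df[p[1]-6:p[1]+7,p[0]-6:p[0]+7].mean().round(1),end=' ')
print(ctrl.close_job())
E
```

```text
jar 4.7 ham 3.6 pink 5.4 spare 4.6 the job is handed in; nothing more can be done
None
```

The tan-felt, bare-aluminium arbor is out of the wooden stand and mounted on the open left hub. I handed the job in at about 10.7 s, with the gripper still holding it pressed home.

**Mounting:** I turned it about 8° to line up with the keyway. The key slid in without resistance and the shaft met the ejector at the expected depth.

**Seating:**
- The TCP stopped at z = 124.6 to 124.7 mm, where 124.3 mm was expected for fully home.
- The upward force rose from 10.6 to about 18 N with no further travel, so the wheel is resting on the hub face.
- In the scene camera, the wheel's orange mark spans rows 273–280. That matches the rows expected (274–280) for a wheel sitting flat on the hub at z = 100–112 mm.

**Disagreements and leftovers:**
- A side load of about 6.5 N and 1.5 N m remained at the wrist after I shifted 0.5 mm to ease it. That suggests the grip is about a millimetre off the wheel's axis.
- The top camera showed large changes at the jar, the hammer and the pink look-alike. I put this down to the arm and its shadow, because the scene camera showed those three and the spare wheel unchanged.

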